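Put the auxiliary lens away and click the microscope case shut

ROBOT

A 6-joint arm with a two-finger parallel gripper is mounted at the origin on the work surface. World frame = base frame: x ahead of the robot, y to its left, z up, the work surface at z = 0. Lengths are in m, angles in rad, forces in N, time in s.
With the tool pointing down it reaches from about 0.35 to 0.725 m from the base axis. Payload 4.3 kg.
Tool frame: the origin (TCP) lies midway between the tips of the shut fingers; the grasp point (between the pads) lies 19 mm behind it (bot.pinch_z is the z of the grasp point in the tool frame, in m); z points along the fingers, y is the direction in which the jaws open and shut (so a half turn about z gives the same grasp; the last joint's range is limited). The gripper opens to 85 mm and grips with 20 to 120 N. Pads are 22 mm wide; open, the fingers measure 114 mm over their backs; the gripper's body (76 mm by 85 mm) begins 54 mm behind the grasp point. The pads swing forward as they close: fully open they stand 13 mm farther back than shut.
Start: joints at [1.178, 0.377, 0.081, 1.274, 0, 1.46], TCP at [0.16, 0.552, 0.231] pointing down, gripper open.
Joint ranges: [-2.72, 2.72], [-0.84, 1.66], [-1.02, 1.22], [-1.77, 2.12], [-1.37, 1.28], [-3.14, 3.14]. Speed limits (rad/s): [2.57, 2.57, 3.14, 3.14, 3.14, 3.14].

INTERFACE

Orientations are given as a unit quaternion [w, x, y, z].
In Python, from station import bot gives the robot as it stands. The module is installed in compiled form; this text tells all that it offers.
- The arm moves only by the shell command python3 -m handwheel 'ROWS' [FORCE]. ROWS is JSON, a list of rows, each an object of numbers: "tx", "ty", "tz": the shift along the tool's x, y, z in mm; "yaw": the turn about the tool's z in rad; "hand": the gripper command: -1 is fully open, 1 is shut, values between are in proportion. A call has exactly 5 rows; each row is the pose to reach, as a shift and turn from the pose measured when the call began, along the tool's axes at that moment; what a row does not reach only later rows make up. A row lasts 1/12 s, in which the tool goes at most 41.7 mm and 7.16 degrees, less where a joint would pass 70% of its speed; a pose out of reach is approached as far as the arm can. A call with a gripper value outside its range is refused whole. The fingers move at their own pace and stop on an object; FORCE is the grip in N (left out, the last holds). Time passes only in rows, so rows that repeat a pose let the fingers close, or fill a call up. It gives the time, the measured TCP pose, the force and the opening at its end, in the units of the state.
- bot.observe(): the state, without advancing time (a new reading comes with each control period).
- bot.get_image(name): name is "scene" or "top" or "wrist"; returns a dict with "color" (400x640x3 uint8, red, green, blue), "camera_matrix" (3x3 intrinsics, pixels), "dist_coeffs" ([k1, k2, p1, p2, k3] as OpenCV has them; the pictures are not rectified), "R" (3x3) and "t" (3): a world point X has camera coordinates R X + t; the wrist camera has in their place "mount" (4x4, takes a point from camera to tool coordinates, whose origin is the TCP and whose axes are the flange's). Camera axes: x right, y down, z forward; pixel columns grow to the right and rows downward; lengths in m; the calibration is good to about 2 mm. A picture is of the moment at which its call begins: read the wrist's pose just before it. There is no depth.
- bot.hand_in(): hands the job in, once; it reports no verdict.
The state is a dict: "time": time; "qpos": joint angles; "joint_vel": joint speeds; "effort": joint torques, N m; "ee_pos": TCP position; "tool_rot": TCP orientation; "contact_force": force on the tool from outside, world axes, zero at the start; "wrist_torque": the same for the moment, N m; "grip_width": finger opening in m.
Only numpy, scipy, OpenCV 4.12 (cv2) and the standard library are available. Lean on these libraries where they do the work, as an engineer would, in place of code of your own. Each camera call takes 0.05 s, during which the arm holds its last target.

TASK

Put the microscope's auxiliary lens back into its empty round recess in the open accessory case, right way up and fully home. Then swing the case's lid over and press the edge opposite the hinge down past the spring catch until it clicks and stays shut. Set the lens in without dropping or forcing it, do not lean on the case or its lid with more than about 18 N, and leave the other things on the bench and in the case where they are.

Things in the scene. Friction and masses are not known exactly. Their poses are not given: they have to be found in the camera images.
- case: Blue-grey hinged case, immovable on the bench. Lower body 140 mm (x) by 210 mm (y), 20 mm high, then a black collar 130 by 200 mm up to the rim, 36 mm above the bench. Grey insert, top 34 mm above the bench, with one large round recess and two small ones that hold eyepieces. Origin: centre of the underside, on the bench. -x is its front (catch side, roughly towards the robot), +x the hinge side; z up.
- recess (a point): Centre of the flat floor of the large recess, 16 mm below the insert's top, 18 mm above the bench; 48 mm from the case's middle towards its -y side. The recess is 57 mm across with a 2 mm bevel round its mouth. A lens seated here has 30 mm of free room to the nearest eyepiece, along the case's y.
- lens: The auxiliary lens: a black knurled disc with a thin silver ring and a pale glass face on top, 54 mm across, 28 mm tall, about 120 g, standing upright and loose on the bench left or right of the case. Origin: centre of its underside, z up through the glass. Seated, it stands 12 mm proud of the insert.
- lid (a joint): Lid angle in rad: 0 = level, about 1.57 upright, 1.9 stop (leaning back). It starts open. The stiff hinge (0.13 N m) holds the lid wherever it is left. Lid: 140 mm from hinge to front edge, 210 mm wide, outer face 22 mm above the hinge line; its skirt slides down outside the collar. 150 g. Latched it reads 0.003 to 0.065, depending on the catch's height; resting unlatched on the catch, 0.07 or more.
- lid_hinge (a point): Middle of the lid's hinge line, on the base's rear rim, 36 mm above the bench; it stays put. Its axes are the lid's own: at joint 0 parallel to the case's, and they turn with the lid about y.
- lid_edge (a point): Middle of the lid's front edge (far from the hinge) on its outer face: 140 mm from the hinge line along the lid's -x and 22 mm along its z. Beside it, on the outer face, is a small orange thumb pad, the place to press (middle 16 mm in from the edge). With the lid latched this point is 58 to 68 mm above the bench.
- catch (a joint): How far the sprung black hook at the middle of the case's front is pushed out, in m: 0 at rest, rising to 0.003 as the strike bar wedges past, back to 0 at the click. It resists the last 11 mm of the lid edge's travel with up to about 7 N there (double half way to the hinge). Its slotted plate sits up to 8 mm higher in one case than the next: feel for the click. It ends below the shut lid's top.
- eyepiece0: Eyepiece nearer the lens recess, standing in its own recess in the case: black top 35 mm across, rising 12 mm above the insert. Bystander. Origin: centre of its underside.
- eyepiece1: The other eyepiece, like the first. Bystander.
- vial_pot: White plastic pot of red-capped vials, 82 mm across, 66 mm tall, loose on the bench on the other side of the case from the lens. Bystander. Origin: centre of its underside.
- petri_dish: Clear dish with white paper and a green pod, 90 mm across, 14 mm tall, loose on the bench. Bystander. Origin: centre of its underside.
- well_plate: Clear plastic plate of 24 wells, 85 by 127 mm, 19 mm tall, loose on the bench. Bystander. Origin: centre of its underside.
- strike (a point): Middle of the steel strike bar (2 mm thick, 40 mm long) that stands 4.5 mm in front of the lid's front face, 26 mm below the lid's top. The hook snaps over it. About 2 mm below the height at which the hook gives way the bar lands on a hard ledge of the catch plate.

How it is judged:
On the way:
1. the lens stands upright and fully home in its recess, let go, with the lid still open (horizontal distance between lens and recess below 0.004 m and z of lens in the frame of case below 0.0205 m and angle between lens's own z axis and vertical below 0.06 rad and contact force between the fingers and lens below 0.1 N and value of joint lid above 0.6 rad), for 0.2 s.
At the end, for the whole second after the job is handed in: The lid is latched: it reads under 0.068 rad with the hook sprung back (within 0.5 mm of rest). The lens stands upright (within 0.06 rad) in its recess, within 4 mm of its centre and within 2.5 mm of its floor (value of joint lid below 0.068 rad and value of joint catch between -0.001 and 0.0005 m and horizontal distance between lens and recess below 0.004 m and z of lens in the frame of case below 0.0205 m and angle between lens's own z axis and vertical below 0.06 rad); the robot touches nothing.
It fails at once if the robot presses on the case or its lid with more than 18 N (contact force between any of the fingers, the arm and case above 18 N).
It fails at once if the lens is forced against the case with more than 40 N (contact force between lens and case above 40 N).
It fails at once if the lens is dropped: it falls free at over 0.5 m/s (contact force between the fingers and lens below 0.05 N and linear speed of lens above 0.5 m/s).
It fails at once if an eyepiece leaves its place by more than 8 mm (distance of any of eyepiece0, eyepiece1 from where it was at the start of the episode above 0.008 m).
It fails at once if the vial pot, the dish or the well plate is shifted by more than 15 mm or the pot tipped (distance of any of vial_pot, petri_dish, well_plate from where it was at the start of the episode above 0.015 m or angle between vial_pot's own z axis and vertical above 0.3 rad).
It also fails if it takes over 64 s, if anything falls off the work surface, if the arm or the gripper's body presses on something with over 40 N, if the wrist force passes 120 N, or if a joint passes its speed limit or range.

## Working session

There is one attempt and no reset: what is moved stays moved. The work goes in short steps, Python scripts to look and compute and a shell command to move; the robot and the scene stay as the last step left them, time stands still between calls to the robot, and variables do not carry over. Pictures are saved under pics/ and viewed, and the job is handed in when it is done.

```bash
mkdir -p pics; cat > h.py <<'E'
import numpy as np, cv2
from station import bot
def snap(n,fn):
    im=bot.get_image(n); cv2.imwrite('pics/'+fn,im['color'][:,:,::-1]); return im
def ray(im,px,py,obs=None):
    p=cv2.undistortPoints(np.array([[[px,py]]],float),im['camera_matrix'],im['dist_coeffs'])[0,0]
    d=np.array([p[0],p[1],1.])
    R=np.array(im['R']);t=np.array(im['t'])
    return -R.T@t, R.T@d
def plane(im,px,py,z):
    o,d=ray(im,px,py); return o+d*(z-o[2])/d[2]
E
python3 - <<'E'
from h import *
print(bot.observe())
for n in('scene','top','wrist'):
    im=snap(n,n+'0.png')
    print({k:np.round(v,4).tolist() for k,v in im.items() if k!='color'})
E
```

```text
{'time': 0.0, 'qpos': array([1.17770196e+00, 3.78095417e-01, 7.96393228e-02, 1.27439368e+00,
       1.01962636e-06, 1.46048461e+00]), 'joint_vel': array([-0.00123623,  0.00043555, -0.00063484, -0.00027525,  0.00146547,
        0.00080834]), 'effort': array([-9.94169350e-04, -4.63599944e+01,  2.69877541e+01,  2.07743305e-02,
       -3.94786302e-04,  8.78576742e-06]), 'ee_pos': array([0.16019214, 0.55156008, 0.2303476 ]), 'tool_rot': array([-2.56203334e-04,  1.40920614e-01,  9.90020367e-01, -9.94245303e-04]), 'contact_force': array([-0.74146165, -0.0297266 ,  0.45656106]), 'wrist_torque': array([ 0.01641918, -0.05924273,  0.06790792]), 'grip_width': 0.08553140690511381}
{'camera_matrix': [[461.7214, 0.0, 321.6618], [0.0, 461.7214, 207.1003], [0.0, 0.0, 1.0]], 'dist_coeffs': [-0.0561, 0.0, 0.0, 0.0, 0.0], 'R': [[-0.9757, 0.2189, 0.0111], [0.182, 0.8376, -0.5151], [-0.1221, -0.5005, -0.8571]], 't': [0.5408, -0.0777, 1.0966]}
{'camera_matrix': [[388.9484, 0.0, 317.5357], [0.0, 388.9484, 204.5726], [0.0, 0.0, 1.0]], 'dist_coeffs': [-0.0121, 0.0, 0.0, 0.0, 0.0], 'R': [[0.0069, -1.0, -0.0003], [-0.9827, -0.0068, -0.185], [0.185, 0.0015, -0.9827]], 't': [0.0137, 0.5591, 0.8439]}
{'camera_matrix': [[332.8421, 0.0, 320.9971], [0.0, 332.8421, 198.3351], [0.0, 0.0, 1.0]], 'dist_coeffs': [-0.0256, 0.0, 0.0, 0.0, 0.0], 'mount': [[-0.0001, -0.9652, -0.2615, 0.0662], [1.0, -0.0003, 0.0007, 0.0001], [-0.0007, -0.2615, 0.9652, -0.1426], [0.0, 0.0, 0.0, 1.0]]}
```

View pics/scene0.png

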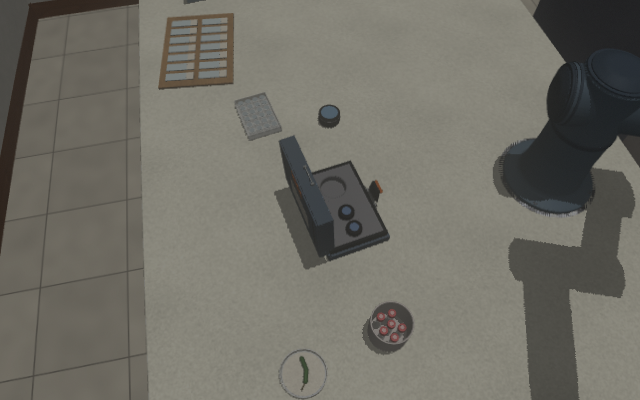

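View pics/top0.png

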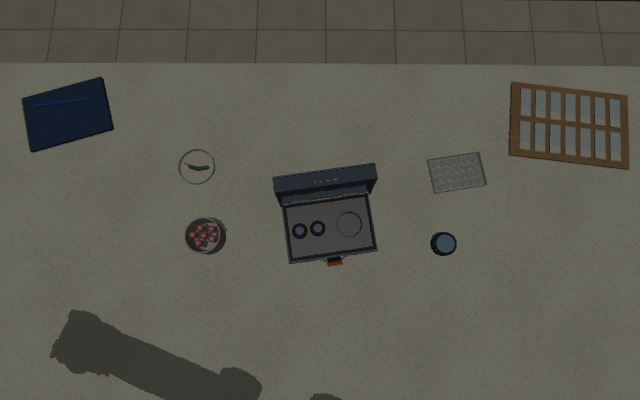

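View pics/wrist0.png

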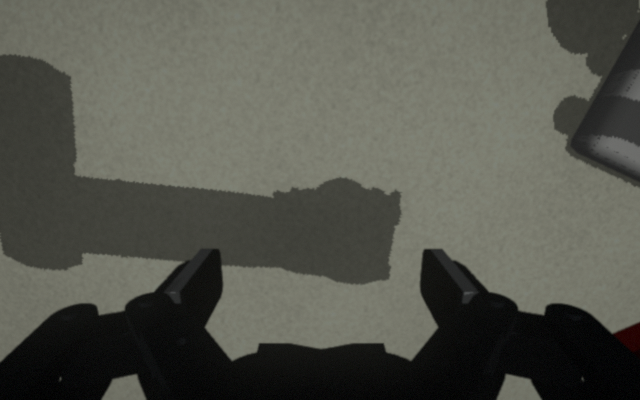

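The top view shows the lens at about (443,243), the recess at about (349,224), the eyepieces at (300,231) and (318,228), and the catch at (335,262). I'll refine these next.

```bash
python3 - <<'E'
from h import *
im=bot.get_image('top');c=im['color'][:,:,::-1]
a=cv2.resize(c[155:275,265:385],None,fx=5,fy=5,interpolation=cv2.INTER_CUBIC)
cv2.imwrite('pics/case1.png',cv2.convertScaleAbs(a,alpha=1.8))
s=bot.get_image('scene');
a=cv2.resize(s['color'][130:270,270:400,::-1],None,fx=4,fy=4,interpolation=cv2.INTER_CUBIC)
cv2.imwrite('pics/case1s.png',cv2.convertScaleAbs(a,alpha=1.8))
# lens: glass blueish
for n,i,b,zz in(('top',im,(425,225,465,262),.028),('scene',s,(312,98,348,132),.028)):
    x0,y0,x1,y1=b;k=i['color'][y0:y1,x0:x1].astype(int)
    m=((k[:,:,2]-k[:,:,0])>8).astype(np.uint8)
    dk=(k.sum(2)<150).astype(np.uint8)
    for mm in(m,m|dk):
        cs,_=cv2.findContours(mm,cv2.RETR_EXTERNAL,cv2.CHAIN_APPROX_NONE)
        q=max(cs,key=cv2.contourArea);(cx,cy),ax,an=cv2.fitEllipse(q)
        print(n,cx+x0,cy+y0,ax,plane(i,cx+x0,cy+y0,zz))
for nm,px,py in(('pot',205,236),('dish',196,167),('plate',457,172)):print(nm,plane(im,px,py,.02))
E
```

```text
top 444.9372901916504 243.11323738098145 (17.60130500793457, 18.602930068969727) [ 0.47430235 -0.27948047  0.028     ]
top 442.9555358886719 243.50366592407227 (23.22000503540039, 25.156057357788086) [ 0.47336617 -0.274811    0.028     ]
scene 328.84864044189453 111.86738395690918 (12.091429710388184, 16.45047378540039) [ 0.47381319 -0.27781397  0.028     ]
scene 328.41423988342285 115.39493751525879 (18.236732482910156, 19.573854446411133) [ 0.47754293 -0.26658171  0.028     ]
pot [0.48787935 0.28208694 0.02      ]
dish [0.65609513 0.31426071 0.02      ]
plate [ 0.64789466 -0.32075032  0.02      ]
```

View pics/case1.png

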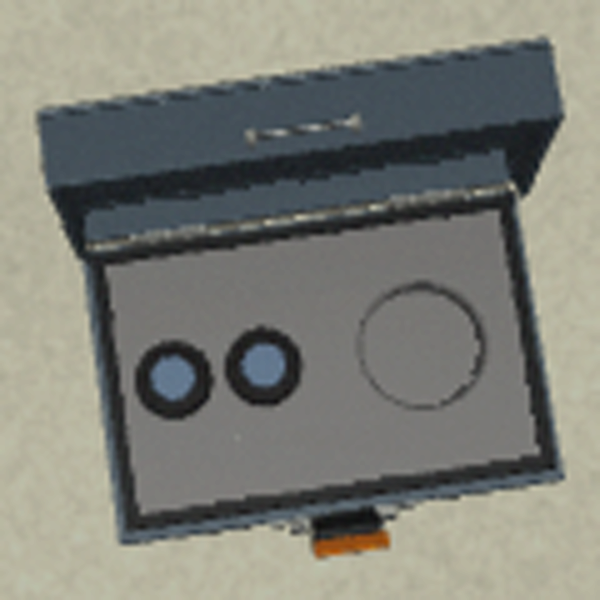

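View pics/case1s.png

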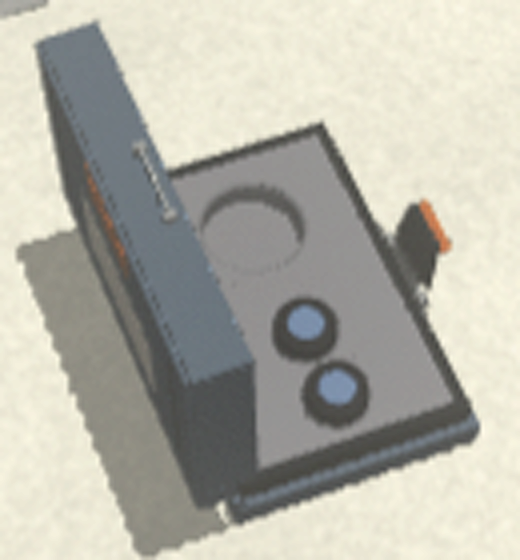

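```bash
python3 - <<'E'
from h import *
im=bot.get_image('top'); s=bot.get_image('scene')
def T(x,y,z): return plane(im,(x+.5)/5-.5+265,(y+.5)/5-.5+155,z)
def S(x,y,z): return plane(s,(x+.5)/4-.5+270,(y+.5)/4-.5+130,z)
P=lambda n,v:print(n,np.round(v,4))
r=T(421,346,.034);P('recess T',r);P('recess S',S(253,230,.034))
e0=T(263,364,.046);e1=T(173,377,.046);P('e0',e0);P('e1',e1);P('e0S',S(306,322,.046));P('e1S',S(338,386,.046))
for q in((105,265),(497,210),(540,455),(140,513)):P('ins',T(*q,.034))
for q in((88,247),(518,188)):P('hinge',T(*q,.038))
for q in((120,543),(563,478)):P('base front',T(*q,.02))
c=np.mean([T(*q,.034) for q in((105,265),(497,210),(540,455),(140,513))],0);P('centre',c)
P('d',np.linalg.norm(r-c)); d=c-r; P('yaw', np.arctan2(-d[0],d[1]))
d=e1-e0;P('yaw e',np.arctan2(-d[0],d[1]))
# lid_edge: triangulate strike ends:T (250,134),(357,121) ; S (138,147),(171,215)
def tri(a,b):
    (o1,d1),(o2,d2)=a,b
    A=np.stack([d1,-d2],1);t=np.linalg.lstsq(A,o2-o1,rcond=None)[0]
    return (o1+d1*t[0]+o2+d2*t[1])/2, np.linalg.norm(o1+d1*t[0]-o2-d2*t[1])
RT=lambda x,y:ray(im,(x+.5)/5-.5+265,(y+.5)/5-.5+155)
RS=lambda x,y:ray(s,(x+.5)/4-.5+270,(y+.5)/4-.5+130)
for a,b in (((250,134),(171,215)),((357,121),(138,147)),((548,40),(38,45)),((562,117),(98,25)),((50,187),(252,358))):print(tri(RT(*a),RS(*b)))
E
```

```text
recess T [ 0.5173 -0.0556  0.034 ]
recess S [ 0.5173 -0.052   0.034 ]
e0 [0.5068 0.018  0.046 ]
e1 [0.5005 0.0592 0.046 ]
e0S [0.5055 0.0189 0.046 ]
e1S [0.4987 0.0602 0.046 ]
ins [0.5546 0.0925 0.034 ]
ins [ 0.5823 -0.092   0.034 ]
ins [ 0.467  -0.1101  0.034 ]
ins [0.4392 0.0739 0.034 ]
hinge [0.5624 0.1003 0.038 ]
hinge [ 0.5921 -0.1016  0.038 ]
base front [0.426  0.0839 0.02  ]
base front [ 0.4575 -0.1226  0.02  ]
centre [ 0.5108 -0.0089  0.034 ]
d 0.0471
yaw 0.1391
yaw e 0.1513
(array([0.58065049, 0.02412316, 0.18020267]), np.float64(0.0024892743026366524))
(array([ 0.58724202, -0.01879944,  0.17784659]), np.float64(0.0016937037142930754))
(array([ 0.62310987, -0.0966789 ,  0.17066417]), np.float64(0.0028011132556734295))
(array([ 0.59105434, -0.10179392,  0.17165226]), np.float64(0.001758227075628003))
(array([0.56018394, 0.10364924, 0.1743941 ]), np.float64(0.00162178060946684))
```

```bash
cat >> h.py <<'E'
from scipy.spatial.transform import Rotation as Ro
CY=0.148
def st():
    o=bot.observe();w=o['tool_rot'];R=Ro.from_quat([w[1],w[2],w[3],w[0]]).as_matrix();return o,R
def go(x,y,z,yawdir=CY):
    """tool shift in mm; yaw so that tool y lies along case y rotated yawdir"""
    o,R=st();d=R.T@(np.array([x,y,z])-o['ee_pos'])*1000
    a=np.arctan2(-R[0,1],R[1,1])
    print('t',round(o['time'],2),'pos',np.round(o['ee_pos'],4),'tilt',np.round(R[:2,2],4),'f',np.round(o['contact_force'],2),'w',round(o['grip_width'],4))
    print('tx ty tz',np.round(d,1),'yaw',round(-(yawdir-a),3))
E
python3 - <<'E'
from h import *
go(.40,.15,.23); go(.474,-.279,.15)
E
```

```text
t 0.35 pos [0.1604 0.5521 0.2311] tilt [-0.0002 -0.0004] f [-0.22  0.09 -0.38] w 0.085
tx ty tz [-342.3 -319.2    1.2] yaw -0.431
t 0.35 pos [0.1604 0.5521 0.2311] tilt [-0.0002 -0.0004] f [-0.22  0.09 -0.38] w 0.085
tx ty tz [-533.  -710.5   81.4] yaw -0.431
```

```bash
python3 -m handwheel '[{"tx":-29,"ty":-27,"yaw":-0.1},{"tx":-58,"ty":-54,"yaw":-0.2},{"tx":-87,"ty":-81,"yaw":-0.3},{"tx":-116,"ty":-108,"yaw":-0.4},{"tx":-145,"ty":-135,"yaw":-0.43}]' 40; python3 -c "
from h import *
go(.40,.15,.23)"
```

```text
t 0.35 pos [0.1604 0.5521 0.2311] tilt [-0.0002 -0.0004] f [-0.22  0.09 -0.38] w 0.085
tx ty tz [-342.3 -319.2    1.2] yaw -0.431$[0]: bad value
```

```bash
python3 -m handwheel '[{"tx":-29,"ty":-27,"tz":0,"yaw":-0.1,"hand":-1},{"tx":-58,"ty":-54,"tz":0,"yaw":-0.2,"hand":-1},{"tx":-87,"ty":-81,"tz":0,"yaw":-0.3,"hand":-1},{"tx":-116,"ty":-108,"tz":0,"yaw":-0.4,"hand":-1},{"tx":-145,"ty":-135,"tz":0,"yaw":-0.43,"hand":-1}]' 40; python3 -c "
from h import *
go(.40,.15,.23)"
```

```text
time: 0.77
ee_pos: [0.2624, 0.3804, 0.2312]
tool_rot: [0.0, -0.076, 0.997, -0.0]
contact_force: [0.7, -0.6, 0.4]
grip_width: 0.0855
t 0.77 pos [0.2624 0.3804 0.2312] tilt [ 0.0002 -0.0002] f [ 0.66 -0.64  0.38] w 0.0855
tx ty tz [-101.1 -248.6    1.3] yaw 0.004
```

```bash
python3 -m handwheel '[{"tx":-15,"ty":-37,"tz":0,"yaw":0,"hand":-1},{"tx":-30,"ty":-74,"tz":0,"yaw":0,"hand":-1},{"tx":-45,"ty":-111,"tz":0,"yaw":0,"hand":-1},{"tx":-60,"ty":-148,"tz":0,"yaw":0,"hand":-1},{"tx":-75,"ty":-185,"tz":0,"yaw":0,"hand":-1}]'; python3 -c "
from h import *
go(.43,-.09,.23);go(.474,-.279,.15)"
```

```text
time: 1.18
ee_pos: [0.3651, 0.2071, 0.2315]
tool_rot: [0.001, -0.076, 0.997, 0.0]
contact_force: [1.0, 0.5, -0.6]
grip_width: 0.0853
t 1.18 pos [0.3651 0.2071 0.2315] tilt [0.001  0.0001] f [ 0.98  0.5  -0.56] w 0.0853
tx ty tz [ -19.1 -303.5    1.5] yaw 0.004
t 1.18 pos [0.3651 0.2071 0.2315] tilt [0.001  0.0001] f [ 0.98  0.5  -0.56] w 0.0853
tx ty tz [ -33.9 -497.    81.6] yaw 0.004
```

```bash
python3 -m handwheel '[{"tx":-3,"ty":-40,"tz":0,"yaw":0,"hand":-1},{"tx":-6,"ty":-80,"tz":0,"yaw":0,"hand":-1},{"tx":-9,"ty":-120,"tz":0,"yaw":0,"hand":-1},{"tx":-12,"ty":-160,"tz":0,"yaw":0,"hand":-1},{"tx":-15,"ty":-200,"tz":0,"yaw":0,"hand":-1}]';python3 -m handwheel '[{"tx":-4,"ty":-40,"tz":0,"yaw":0,"hand":-1},{"tx":-8,"ty":-80,"tz":0,"yaw":0,"hand":-1},{"tx":-10,"ty":-120,"tz":10,"yaw":0,"hand":-1},{"tx":-12,"ty":-155,"tz":25,"yaw":0,"hand":-1},{"tx":-15,"ty":-190,"tz":45,"yaw":0,"hand":-1}]'; python3 -c "
from h import *
go(.474,-.279,.15)"
```

```text
time: 1.6
ee_pos: [0.4103, 0.0098, 0.2318]
tool_rot: [0.001, -0.076, 0.997, 0.0]
contact_force: [2.3, 0.5, -0.4]
grip_width: 0.0853
time: 2.02
ee_pos: [0.4551, -0.1786, 0.1877]
tool_rot: [0.003, -0.075, 0.997, -0.001]
contact_force: [1.9, 0.1, 0.4]
grip_width: 0.0853
t 2.02 pos [ 0.4551 -0.1786  0.1877] tilt [ 0.0052 -0.0015] f [1.92 0.14 0.37] w 0.0853
tx ty tz [  -3.4 -102.    38. ] yaw 0.003
```

```bash
python3 -m handwheel '[{"tx":-1,"ty":-40,"tz":15,"yaw":0,"hand":-1},{"tx":-2,"ty":-80,"tz":30,"yaw":0,"hand":-1},{"tx":-3,"ty":-102,"tz":45,"yaw":0,"hand":-1},{"tx":-3,"ty":-102,"tz":45,"yaw":0,"hand":-1},{"tx":-3,"ty":-102,"tz":45,"yaw":0,"hand":-1}]'; cat >> h.py <<'E'
def wsnap(fn):
    o,R=st();im=bot.get_image('wrist');M=np.array(im['mount'])
    Rc=R@M[:3,:3];tc=o['ee_pos']+R@M[:3,3]
    im['R']=Rc.T;im['t']=-Rc.T@tc
    cv2.imwrite('pics/'+fn,im['color'][:,:,::-1]);return im
def proj(im,X):
    rv=cv2.Rodrigues(np.array(im['R']))[0]
    return cv2.projectPoints(np.array([X],float),rv,np.array(im['t']),im['camera_matrix'],im['dist_coeffs'])[0].ravel()
E
python3 - <<'E'
from h import *
go(.474,-.279,.05)
im=wsnap('w1.png');print(proj(im,(.474,-.279,.028)))
E
```

```text
time: 2.43
ee_pos: [0.4728, -0.2798, 0.1416]
tool_rot: [0.002, -0.074, 0.997, 0.0]
contact_force: [-0.2, -0.3, -0.1]
grip_width: 0.0853
t 2.43 pos [ 0.4728 -0.2798  0.1416] tilt [0.0033 0.0003] f [-0.25 -0.25 -0.08] w 0.0853
tx ty tz [-1.   0.6 91.6] yaw 0.001
[321.39853494 195.36326976]
```

View pics/w1.png

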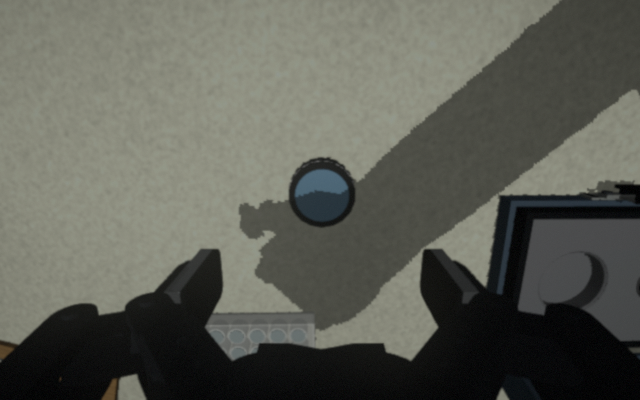

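```bash
python3 - <<'E'
from h import *
o,R=st();im=bot.get_image('wrist');M=np.array(im['mount']);Rc=R@M[:3,:3];tc=o['ee_pos']+R@M[:3,3]
im['R']=Rc.T;im['t']=-Rc.T@tc
x0,y0=280,150;k=cv2.cvtColor(im['color'],cv2.COLOR_RGB2GRAY)[y0:235,x0:365]
g=im['color'][y0:235,x0:365].astype(int)
m=((g[:,:,2]-g[:,:,0])>12).astype(np.uint8)
cs,_=cv2.findContours(m,cv2.RETR_EXTERNAL,cv2.CHAIN_APPROX_NONE);q=max(cs,key=cv2.contourArea)
(cx,cy),ax,_=cv2.fitEllipse(q);p=plane(im,cx+x0,cy+y0,.028);print(cx+x0,cy+y0,ax,p)
go(p[0],p[1],.016)
E
```

```text
320.48026275634766 193.6591682434082 (51.861175537109375, 53.772029876708984) [ 0.47333277 -0.2790066   0.028     ]
t 2.53 pos [ 0.4734 -0.2783  0.1432] tilt [ 0.0049 -0.0008] f [0.12 0.32 0.08] w 0.0852
tx ty tz [  0.8  -0.4 127.2] yaw 0.003
```

```bash
python3 -m handwheel '[{"tx":0,"ty":0,"tz":35,"yaw":0,"hand":-1},{"tx":0,"ty":0,"tz":70,"yaw":0,"hand":-1},{"tx":0,"ty":0,"tz":95,"yaw":0,"hand":-1},{"tx":0,"ty":-0.5,"tz":110,"yaw":0,"hand":-1},{"tx":0,"ty":-0.5,"tz":110,"yaw":0,"hand":-1}]' 40;  python3 - <<'E'
from h import *
go(.4735,-.2790,.016)
E
```

```text
time: 2.95
ee_pos: [0.4719, -0.2758, 0.0308]
tool_rot: [0.0, -0.077, 0.997, 0.001]
contact_force: [0.2, 0.1, -0.2]
grip_width: 0.0856
t 2.95 pos [ 0.4719 -0.2758  0.0308] tilt [0.0005 0.0028] f [ 0.17  0.1  -0.17] w 0.0856
tx ty tz [-1.1 -3.5 14.8] yaw 0.005
```

```bash
python3 -m handwheel '[{"tx":-1,"ty":-3,"tz":10,"yaw":0,"hand":-1},{"tx":-1,"ty":-3,"tz":14,"yaw":0,"hand":-1},{"tx":-1,"ty":-3,"tz":15,"yaw":0,"hand":-1},{"tx":-1,"ty":-3,"tz":15,"yaw":0,"hand":-1},{"tx":-1,"ty":-3,"tz":15,"yaw":0,"hand":-1}]' 40;  python3 - <<'E'
from h import *
go(.4735,-.2790,.016)
im=wsnap('w2.png');print(proj(im,(.4735,-.279,.028)))
E
```

```text
time: 3.37
ee_pos: [0.4741, -0.279, 0.0167]
tool_rot: [0.001, -0.077, 0.997, 0.001]
contact_force: [0.3, -0.4, -0.6]
grip_width: 0.0855
t 3.37 pos [ 0.4741 -0.279   0.0167] tilt [0.0019 0.0018] f [ 0.33 -0.41 -0.59] w 0.0855
tx ty tz [0.6 0.  0.7] yaw 0.005
[320.67378127 265.22086042]
```

View pics/w2.png

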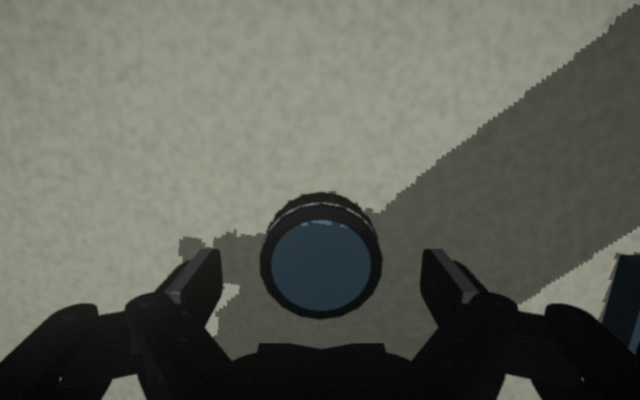

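The lens sits centred between the open pads, at about (321,263). I'll close the gripper.

```bash
python3 -m handwheel '[{"tx":0,"ty":0,"tz":0,"yaw":0,"hand":1},{"tx":0,"ty":0,"tz":0,"yaw":0,"hand":1},{"tx":0,"ty":0,"tz":0,"yaw":0,"hand":1},{"tx":0,"ty":0,"tz":0,"yaw":0,"hand":1},{"tx":0,"ty":0,"tz":0,"yaw":0,"hand":1}]' 35;python3 -m handwheel '[{"tx":0,"ty":0,"tz":0,"yaw":0,"hand":1},{"tx":0,"ty":0,"tz":0,"yaw":0,"hand":1},{"tx":0,"ty":0,"tz":0,"yaw":0,"hand":1},{"tx":0,"ty":0,"tz":0,"yaw":0,"hand":1},{"tx":0,"ty":0,"tz":0,"yaw":0,"hand":1}]' 35;  python3 - <<'E'
from h import *
go(.4735,-.2790,.016)
im=wsnap('w3.png')
E
```

```text
time: 3.83
ee_pos: [0.4744, -0.2793, 0.0175]
tool_rot: [0.001, -0.077, 0.997, 0.0]
contact_force: [-0.5, 0.6, 5.3]
grip_width: 0.0522
time: 4.25
ee_pos: [0.4744, -0.2794, 0.0176]
tool_rot: [0.001, -0.077, 0.997, 0.0]
contact_force: [-0.5, 1.0, 1.6]
grip_width: 0.0521
t 4.25 pos [ 0.4744 -0.2794  0.0176] tilt [0.0027 0.001 ] f [-0.5   0.97  1.56] w 0.0521
tx ty tz [0.9 0.5 1.6] yaw 0.005
```

View pics/w3.png

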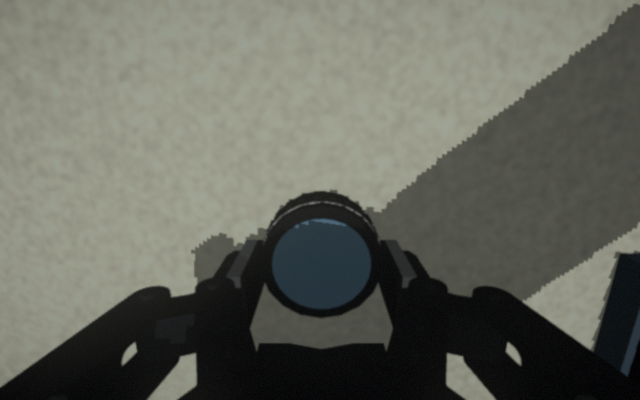

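Gripped at 52 mm. Lifting.

```bash
python3 -m handwheel '[{"tx":0,"ty":0,"tz":-8,"yaw":0,"hand":1},{"tx":0,"ty":0,"tz":-22,"yaw":0,"hand":1},{"tx":0,"ty":0,"tz":-45,"yaw":0,"hand":1},{"tx":0,"ty":0,"tz":-65,"yaw":0,"hand":1},{"tx":0,"ty":0,"tz":-75,"yaw":0,"hand":1}]' 35;  python3 - <<'E'
from h import *
im=wsnap('w4.png')
go(.5173,-.0548,.09)
E
```

```text
time: 4.72
ee_pos: [0.4752, -0.2801, 0.0951]
tool_rot: [0.003, -0.077, 0.997, -0.001]
contact_force: [0.4, 0.3, -0.4]
grip_width: 0.0518
t 4.77 pos [ 0.476  -0.2808  0.0963] tilt [ 0.007  -0.0022] f [ 1.09 -0.34 -0.86] w 0.0521
tx ty tz [-75.2 217.    6.1] yaw 0.005
```

View pics/w4.png

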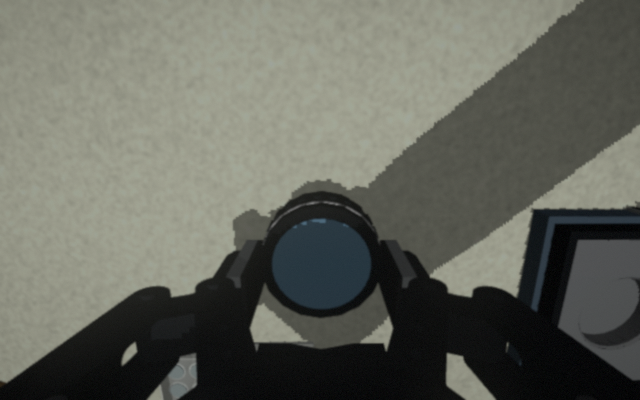

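```bash
python3 -m handwheel '[{"tx":-10,"ty":28,"tz":0,"yaw":0,"hand":1},{"tx":-22,"ty":64,"tz":0,"yaw":0,"hand":1},{"tx":-35,"ty":100,"tz":0,"yaw":0,"hand":1},{"tx":-45,"ty":132,"tz":0,"yaw":0,"hand":1},{"tx":-52,"ty":150,"tz":0,"yaw":0,"hand":1}]' 35;  python3 - <<'E'
from h import *
im=wsnap('w5.png');print(proj(im,(.5173,-.0548,.034)))
go(.5173,-.0548,.09)
E
```

```text
time: 5.18
ee_pos: [0.5034, -0.1209, 0.0951]
tool_rot: [0.002, -0.078, 0.997, -0.0]
contact_force: [0.1, -0.0, -0.8]
grip_width: 0.0522
[415.92644578 248.55985708]
t 5.23 pos [ 0.5039 -0.1187  0.0951] tilt [0.0054 0.0023] f [-0.04  2.98 -0.58] w 0.0521
tx ty tz [-23.2  61.    5.3] yaw 0.01
```

View pics/w5.png

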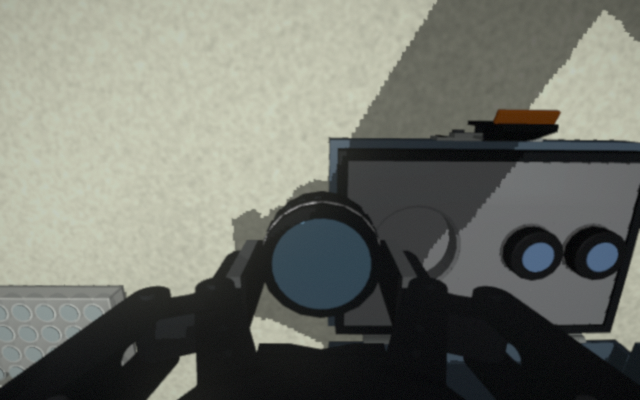

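```bash
python3 -m handwheel '[{"tx":-3,"ty":8,"tz":0,"yaw":0,"hand":1},{"tx":-6,"ty":16,"tz":0,"yaw":0,"hand":1},{"tx":-6,"ty":16,"tz":0,"yaw":0,"hand":1},{"tx":-6,"ty":16,"tz":0,"yaw":0,"hand":1},{"tx":-6,"ty":16,"tz":0,"yaw":0,"hand":1}]' 35;  python3 - <<'E'
from h import *
im=wsnap('w6.png');print(proj(im,(.5173,-.0548,.034)))
go(.5173,-.0548,.09)
c=im['color'][180:320,250:600,::-1]
cv2.imwrite('pics/w6z.png',cv2.resize(cv2.convertScaleAbs(c,alpha=2),None,fx=2.25,fy=2.25,interpolation=cv2.INTER_CUBIC))
E
```

```text
time: 5.65
ee_pos: [0.5073, -0.1026, 0.095]
tool_rot: [0.003, -0.079, 0.997, 0.001]
contact_force: [1.1, -0.8, -1.0]
grip_width: 0.0519
[390.03723924 239.27126974]
t 5.7 pos [ 0.5073 -0.1028  0.0951] tilt [0.0054 0.002 ] f [ 0.45 -0.28 -0.29] w 0.0517
tx ty tz [-17.3  45.8   5.2] yaw 0.009
```

View pics/w6z.png

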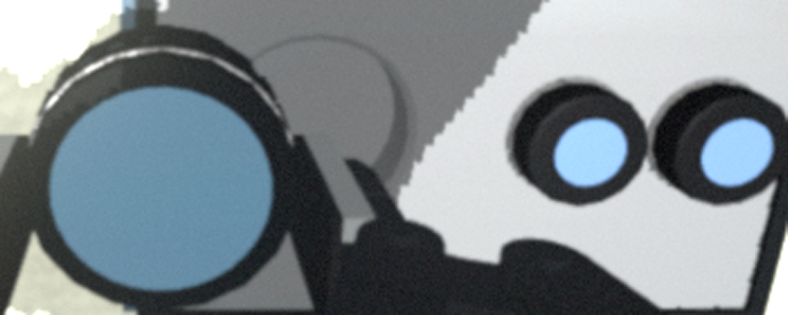

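```bash
python3 - <<'E'
from h import *
o,R=st();im=bot.get_image('wrist');M=np.array(im['mount']);Rc=R@M[:3,:3];tc=o['ee_pos']+R@M[:3,3]
im['R']=Rc.T;im['t']=-Rc.T@tc
W=lambda x,y,z:plane(im,(x+.5)/2.25-.5+250,(y+.5)/2.25-.5+180,z)
from scipy.optimize import least_squares
pts=np.array([W(x,y,.034)[:2] for x,y in((408,98),(411,120),(408,142),(318,36),(270,47),(370,53))])
f=least_squares(lambda p:np.hypot(*(pts-p[:2]).T)-p[2],[.517,-.055,.029]);print(f.x,f.fun*1000)
zt=o['ee_pos'][2]+.0104
L=W(161,188,zt);print('lens',L, 'tool',R.T@(L-o['ee_pos'])*1000)
e0=W(591,153,.046);e1=W(737,153,.046);print(e0,e1)
d=e1-e0;print('yaw',np.arctan2(-d[0],d[1]))
E
```

```text
[ 0.51714302 -0.05631976  0.02910716] [ 0.36732962  0.11117624 -0.24696438  0.13376236  0.01258646 -0.37789029]
lens [ 0.50619101 -0.10262825  0.10545244] tool [  1.03751726   0.32725634 -10.4056201 ]
[0.50661382 0.01923074 0.046     ] [0.50031414 0.06082001 0.046     ]
yaw 0.15033072912104575
```

```bash
python3 -m handwheel '[{"tx":-6,"ty":15,"tz":0,"yaw":0.01,"hand":1},{"tx":-12,"ty":32,"tz":2,"yaw":0.01,"hand":1},{"tx":-18,"ty":45,"tz":4,"yaw":0.01,"hand":1},{"tx":-18,"ty":45,"tz":5,"yaw":0.01,"hand":1},{"tx":-18,"ty":45,"tz":5,"yaw":0.01,"hand":1}]' 35;  python3 - <<'E'
from h import *
go(.5182,-.0558,.056,.15)
im=wsnap('w7.png');T=snap('top','t7.png')
c=T['color'][155:275,265:385,::-1]
cv2.imwrite('pics/t7z.png',cv2.resize(cv2.convertScaleAbs(c,alpha=2),None,fx=5,fy=5,interpolation=cv2.INTER_CUBIC))
E
```

```text
time: 6.17
ee_pos: [0.518, -0.0558, 0.09]
tool_rot: [0.003, -0.074, 0.997, 0.001]
contact_force: [-0.8, 0.7, -1.3]
grip_width: 0.0523
t 6.17 pos [ 0.518  -0.0558  0.09  ] tilt [0.005  0.0015] f [-0.8   0.67 -1.29] w 0.0523
tx ty tz [-0.  -0.1 34. ] yaw -0.003
```

View pics/w7.png

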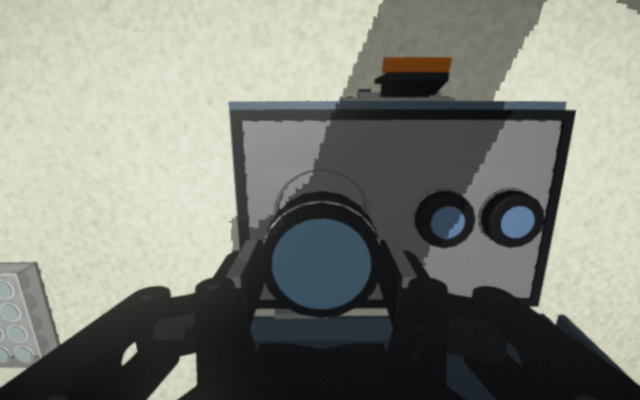

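View pics/t7z.png

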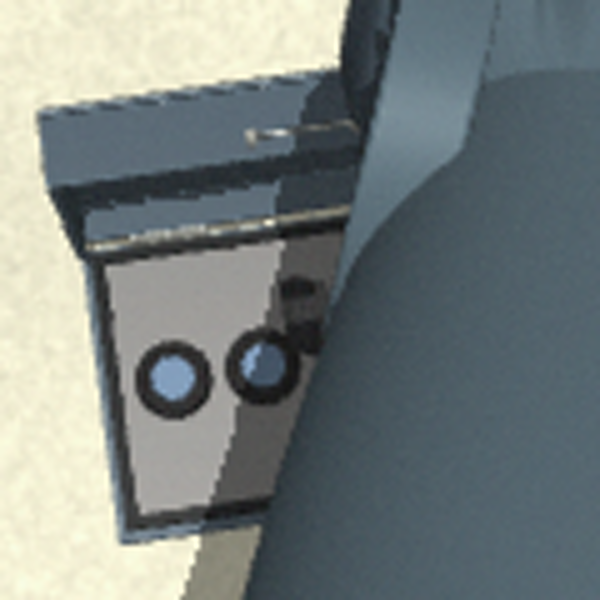

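```bash
python3 -m handwheel '[{"tx":0,"ty":0,"tz":12,"yaw":0,"hand":1},{"tx":0,"ty":0,"tz":24,"yaw":0,"hand":1},{"tx":0,"ty":0,"tz":32,"yaw":0,"hand":1},{"tx":0,"ty":0,"tz":36,"yaw":0,"hand":1},{"tx":0,"ty":0,"tz":36,"yaw":0,"hand":1}]' 35;  python3 - <<'E'
from h import *
go(.5182,-.0558,.0356,.15)
im=wsnap('w8.png')
E
```

```text
time: 6.68
ee_pos: [0.5172, -0.0567, 0.0533]
tool_rot: [0.002, -0.073, 0.997, 0.001]
contact_force: [-0.1, 0.4, -1.6]
grip_width: 0.052
t 6.68 pos [ 0.5172 -0.0567  0.0533] tilt [0.0033 0.0018] f [-0.1   0.38 -1.64] w 0.052
tx ty tz [-1.   0.7 17.7] yaw -0.005
```

View pics/w8.png

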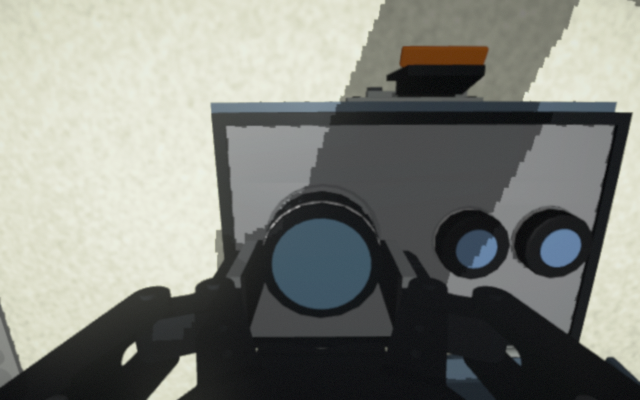

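```bash
python3 -m handwheel '[{"tx":-1,"ty":0.5,"tz":2,"yaw":0,"hand":1},{"tx":-1,"ty":0.5,"tz":4,"yaw":0,"hand":1},{"tx":-1,"ty":0.5,"tz":6,"yaw":0,"hand":1},{"tx":-1,"ty":0.5,"tz":8,"yaw":0,"hand":1},{"tx":-1,"ty":0.5,"tz":9,"yaw":0,"hand":1}]' 35;  python3 - <<'E'
from h import *
go(.5182,-.0558,.0356,.15)
E
```

```text
time: 7.15
ee_pos: [0.5189, -0.056, 0.0448]
tool_rot: [0.002, -0.073, 0.997, 0.001]
contact_force: [-0.4, -0.0, -1.7]
grip_width: 0.0519
t 7.15 pos [ 0.5189 -0.056   0.0448] tilt [0.0047 0.0017] f [-0.4  -0.01 -1.65] w 0.0519
tx ty tz [0.7 0.2 9.2] yaw -0.004
```

```bash
python3 -m handwheel '[{"tx":0,"ty":0,"tz":2,"yaw":0,"hand":1},{"tx":0,"ty":0,"tz":4,"yaw":0,"hand":1},{"tx":0,"ty":0,"tz":6,"yaw":0,"hand":1},{"tx":0,"ty":0,"tz":7.5,"yaw":0,"hand":1},{"tx":0,"ty":0,"tz":8,"yaw":0,"hand":1}]' 35;  python3 - <<'E'
from h import *
go(.5182,-.0558,.0356,.15)
E
```

```text
time: 7.57
ee_pos: [0.5187, -0.0559, 0.0365]
tool_rot: [0.002, -0.073, 0.997, 0.001]
contact_force: [-0.0, -0.4, -1.9]
grip_width: 0.0519
t 7.57 pos [ 0.5187 -0.0559  0.0365] tilt [0.0042 0.0018] f [-0.04 -0.35 -1.93] w 0.0519
tx ty tz [0.5 0.1 0.9] yaw -0.004
```

```bash
python3 -m handwheel '[{"tx":0,"ty":0,"tz":0.5,"yaw":0,"hand":1},{"tx":0,"ty":0,"tz":1,"yaw":0,"hand":1},{"tx":0,"ty":0,"tz":1.3,"yaw":0,"hand":1},{"tx":0,"ty":0,"tz":1.3,"yaw":0,"hand":1},{"tx":0,"ty":0,"tz":1.3,"yaw":0,"hand":1}]' 35;  python3 - <<'E'
from h import *
go(.5182,-.0558,.0356,.15)
E
```

```text
time: 7.98
ee_pos: [0.5187, -0.0558, 0.0356]
tool_rot: [0.002, -0.073, 0.997, 0.001]
contact_force: [-2.2, 1.0, 4.6]
grip_width: 0.0522
t 7.98 pos [ 0.5187 -0.0558  0.0356] tilt [0.0045 0.0018] f [-2.18  0.99  4.62] w 0.0522
tx ty tz [ 0.5  0.1 -0. ] yaw -0.004
```

```bash
python3 -m handwheel '[{"tx":0,"ty":0,"tz":0,"yaw":0,"hand":0.2},{"tx":0,"ty":0,"tz":0,"yaw":0,"hand":-0.4},{"tx":0,"ty":0,"tz":0,"yaw":0,"hand":-0.5},{"tx":0,"ty":0,"tz":0,"yaw":0,"hand":-0.5},{"tx":0,"ty":0,"tz":0,"yaw":0,"hand":-0.5}]';  python3 - <<'E'
from h import *
go(.5182,-.0558,.0356,.15)
wsnap('w9.png')
E
```

```text
time: 8.4
ee_pos: [0.5189, -0.0559, 0.0355]
tool_rot: [0.002, -0.073, 0.997, 0.001]
contact_force: [-0.2, 0.3, -0.1]
grip_width: 0.0643
t 8.4 pos [ 0.5189 -0.0559  0.0355] tilt [0.0046 0.0017] f [-0.16  0.31 -0.13] w 0.0643
tx ty tz [ 0.7  0.2 -0.1] yaw -0.005
```

View pics/w9.png

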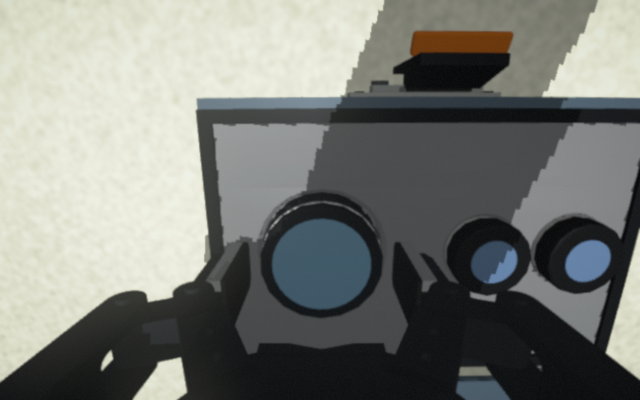

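Released, with the lens seated at (321,262) and the pads clear of it. Retracting straight up.

```bash
python3 -m handwheel '[{"tx":0,"ty":0,"tz":-5,"yaw":0,"hand":-0.5},{"tx":0,"ty":0,"tz":-20,"yaw":0,"hand":-0.5},{"tx":0,"ty":0,"tz":-60,"yaw":0,"hand":-0.5},{"tx":0,"ty":0,"tz":-100,"yaw":0,"hand":0},{"tx":0,"ty":0,"tz":-140,"yaw":0,"hand":1}]';python3 -m handwheel '[{"tx":10,"ty":0,"tz":-25,"yaw":0,"hand":1},{"tx":25,"ty":0,"tz":-50,"yaw":0,"hand":1},{"tx":40,"ty":5,"tz":-65,"yaw":0,"hand":1},{"tx":50,"ty":10,"tz":-80,"yaw":0,"hand":1},{"tx":50,"ty":10,"tz":-80,"yaw":0,"hand":1}]';  python3 - <<'E'
from h import *
go(.66,.014,.245,.15)
w=wsnap('w10.png'); s=snap('scene','s10.png')
P=plane(w,0,0,.046)
print(proj(w,(.5172,-.0557,.046)))
cv2.imwrite('pics/s10z.png',cv2.resize(cv2.convertScaleAbs(s['color'][100:270,230:430,::-1],alpha=1.8),None,fx=3,fy=3))
E
```

```text
time: 8.87
ee_pos: [0.5174, -0.0559, 0.1771]
tool_rot: [0.002, -0.073, 0.997, 0.001]
contact_force: [1.7, -0.0, -0.1]
grip_width: 0.0408
time: 9.28
ee_pos: [0.4661, -0.0534, 0.2606]
tool_rot: [0.004, -0.073, 0.997, 0.0]
contact_force: [-0.0, -0.5, 0.9]
grip_width: 0.0003
t 9.28 pos [ 0.4661 -0.0534  0.2606] tilt [0.0081 0.0009] f [-0.03 -0.53  0.92] w 0.0003
tx ty tz [-201.5   38.6   17.2] yaw -0.005
[312.14604219 213.46971843]
```

View pics/w10.png

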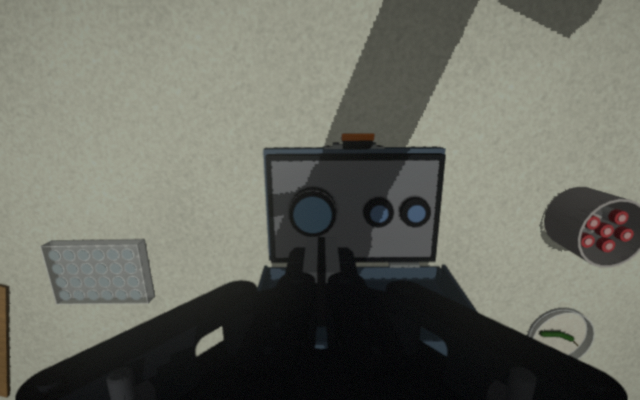

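View pics/s10z.png

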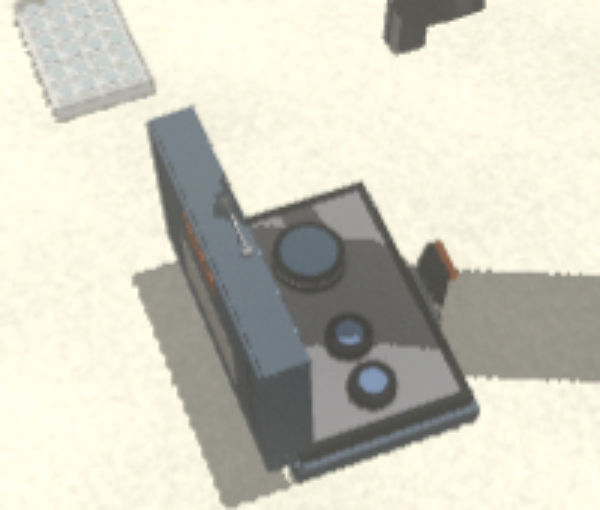

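```bash
python3 -m handwheel '[{"tx":-30,"ty":8,"tz":0,"yaw":0,"hand":1},{"tx":-70,"ty":16,"tz":0,"yaw":0,"hand":1},{"tx":-110,"ty":24,"tz":0,"yaw":0,"hand":1},{"tx":-150,"ty":32,"tz":0,"yaw":0,"hand":1},{"tx":-185,"ty":38,"tz":4,"yaw":0,"hand":1}]' 60; python3 -m handwheel '[{"tx":-17,"ty":0,"tz":4,"yaw":0,"hand":1},{"tx":-22,"ty":0,"tz":10,"yaw":0,"hand":1},{"tx":-22,"ty":0,"tz":10,"yaw":0,"hand":1},{"tx":-22,"ty":0,"tz":10,"yaw":0,"hand":1},{"tx":-22,"ty":0,"tz":10,"yaw":0,"hand":1}]';   python3 - <<'E'
from h import *
go(.662,.014,.145,.15)
s=snap('top','t11.png')
cv2.imwrite('pics/t11z.png',cv2.resize(cv2.convertScaleAbs(s['color'][120:290,230:430,::-1],alpha=1.8),None,fx=3,fy=3))
E
```

```text
time: 9.8
ee_pos: [0.6468, 0.0119, 0.2528]
tool_rot: [0.003, -0.073, 0.997, 0.001]
contact_force: [0.7, -0.2, -0.2]
grip_width: 0.0002
time: 10.22
ee_pos: [0.6675, 0.0148, 0.2428]
tool_rot: [0.002, -0.073, 0.997, 0.001]
contact_force: [0.1, 0.0, 0.8]
grip_width: -0.0004
t 10.22 pos [0.6675 0.0148 0.2428] tilt [0.0039 0.0016] f [0.12 0.03 0.8 ] w -0.0004
tx ty tz [ 5.9 -0.1 97.8] yaw -0.004
```

View pics/t11z.png

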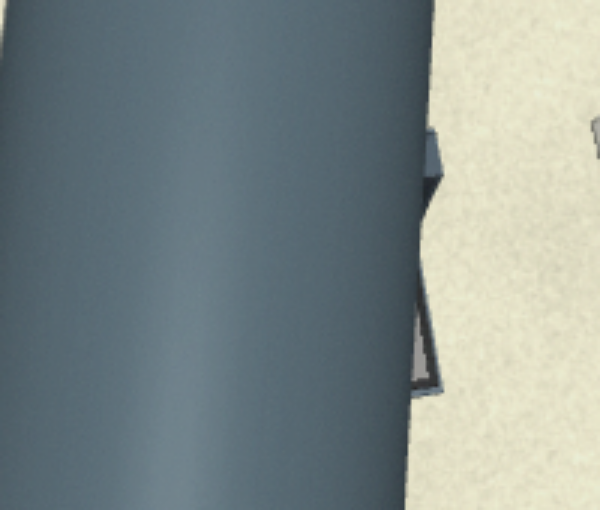

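```bash
python3 -m handwheel '[{"tx":0,"ty":0,"tz":25,"yaw":0,"hand":1},{"tx":0,"ty":0,"tz":50,"yaw":0,"hand":1},{"tx":0,"ty":0,"tz":75,"yaw":0,"hand":1},{"tx":0,"ty":0,"tz":92,"yaw":0,"hand":1},{"tx":0,"ty":0,"tz":97,"yaw":0,"hand":1}]';   python3 - <<'E'
from h import *
go(.625,.008,.145,.15)
s=snap('scene','s12.png');w=wsnap('w12.png')
cv2.imwrite('pics/s12z.png',cv2.resize(cv2.convertScaleAbs(s['color'][100:270,230:430,::-1],alpha=1.8),None,fx=3,fy=3))
E
```

```text
time: 10.68
ee_pos: [0.6653, 0.0145, 0.1441]
tool_rot: [0.0, -0.072, 0.997, 0.001]
contact_force: [-0.6, 0.1, -0.5]
grip_width: 0.0003
t 10.68 pos [0.6653 0.0145 0.1441] tilt [0.0003 0.0019] f [-0.58  0.09 -0.47] w 0.0003
tx ty tz [40.8 -0.7 -1. ] yaw -0.005
```

View pics/s12z.png

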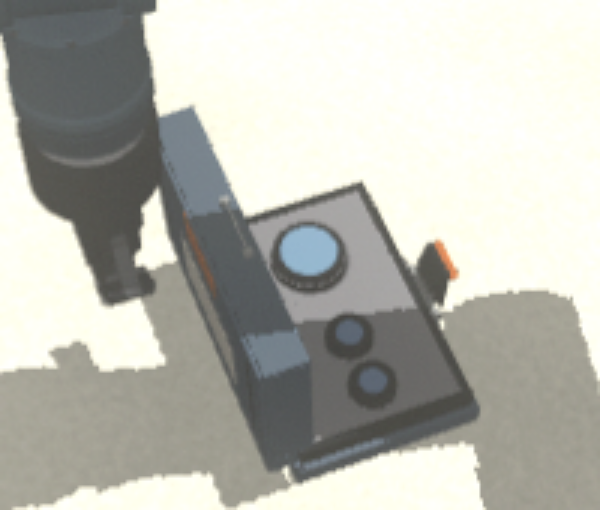

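View pics/w12.png

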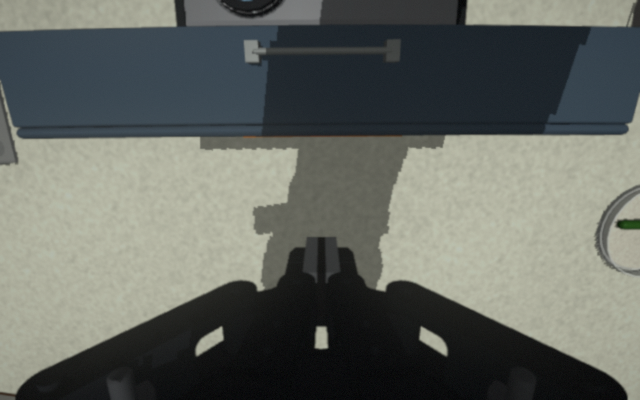

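```bash
python3 -m handwheel '[{"tx":18,"ty":0,"tz":-3,"yaw":0,"hand":1},{"tx":32,"ty":0,"tz":-6,"yaw":0,"hand":1},{"tx":40,"ty":0,"tz":-8,"yaw":0,"hand":1},{"tx":48,"ty":0,"tz":-9,"yaw":0,"hand":1},{"tx":56,"ty":0,"tz":-10,"yaw":0,"hand":1}]';   python3 - <<'E'
from h import *
def rel():
    o,R=st();d=o['ee_pos']-np.array([.579,.002,0]);print('rel x,y,z',np.round([d[0]*np.cos(.15)+d[1]*np.sin(.15),-d[0]*np.sin(.15)+d[1]*np.cos(.15),d[2]],4),np.round(o['contact_force'],1))
rel()
E
python3 - <<'E'
s='''
def rel():
    o,R=st();d=o['ee_pos']-np.array([.579,.002,0]);print('t',o['time'],'rel x,y,z',np.round([d[0]*np.cos(.15)+d[1]*np.sin(.15),-d[0]*np.sin(.15)+d[1]*np.cos(.15),d[2]],4),np.round(o['contact_force'],1),'tilt',np.round(R[:2,2],4))
'''
open('h.py','a').write(s)
E
```

```text
time: 11.2
ee_pos: [0.6124, 0.0062, 0.1581]
tool_rot: [0.004, -0.072, 0.997, 0.0]
contact_force: [1.3, -1.0, -0.0]
grip_width: 0.0002
rel x,y,z [ 0.0336 -0.0008  0.1581] [ 1.3 -1.  -0. ]
```

```bash
python3 -m handwheel '[{"tx":8,"ty":0,"tz":1,"yaw":0,"hand":1},{"tx":16,"ty":0,"tz":2,"yaw":0,"hand":1},{"tx":24,"ty":0,"tz":2,"yaw":0,"hand":1},{"tx":32,"ty":0,"tz":2,"yaw":0,"hand":1},{"tx":40,"ty":0,"tz":3,"yaw":0,"hand":1}]';   python3 - <<'E'
from h import *
rel();w=wsnap('w13.png')
E
```

```text
time: 11.62
ee_pos: [0.5728, 0.0002, 0.1554]
tool_rot: [0.005, -0.072, 0.997, 0.0]
contact_force: [0.7, -1.2, 1.4]
grip_width: -0.0003
t 11.6167 rel x,y,z [-0.0064 -0.0008  0.1554] [ 0.7 -1.2  1.4] tilt [0.009  0.0011]
```

View pics/w13.png

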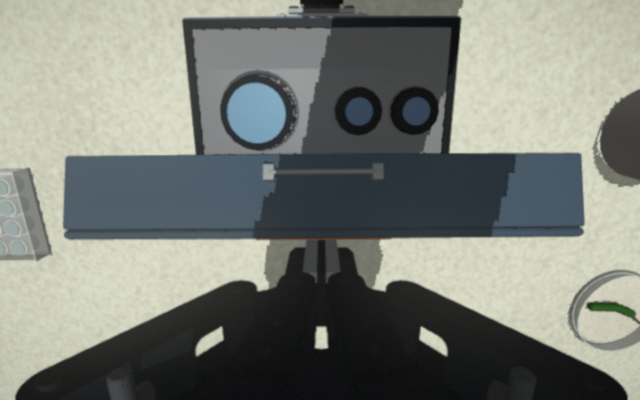

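```bash
python3 -m handwheel '[{"tx":9,"ty":0,"tz":2,"yaw":0,"hand":1},{"tx":18,"ty":0,"tz":5,"yaw":0,"hand":1},{"tx":28,"ty":0,"tz":8,"yaw":0,"hand":1},{"tx":36,"ty":0,"tz":12,"yaw":0,"hand":1},{"tx":43,"ty":0,"tz":16,"yaw":0,"hand":1}]';   python3 - <<'E'
from h import *
rel();w=wsnap('w14.png');s=snap('scene','s14.png')
cv2.imwrite('pics/s14z.png',cv2.resize(cv2.convertScaleAbs(s['color'][100:270,230:430,::-1],alpha=1.8),None,fx=3,fy=3))
E
```

```text
time: 12.08
ee_pos: [0.5277, -0.0061, 0.1387]
tool_rot: [0.003, -0.072, 0.997, 0.0]
contact_force: [0.5, -0.3, 1.7]
grip_width: -0.0002
t 12.0833 rel x,y,z [-0.0519 -0.0004  0.1387] [ 0.5 -0.3  1.7] tilt [0.0062 0.001 ]
```

View pics/w14.png

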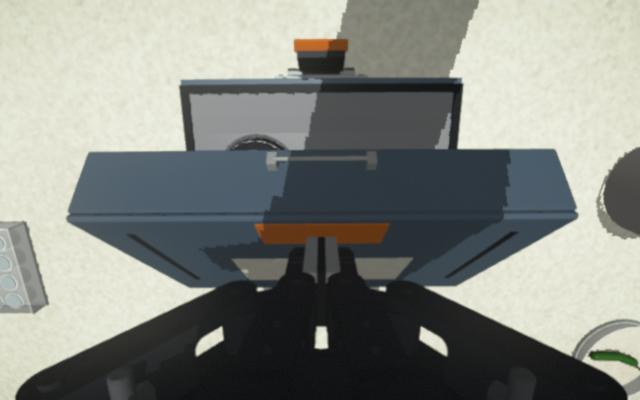

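View pics/s14z.png

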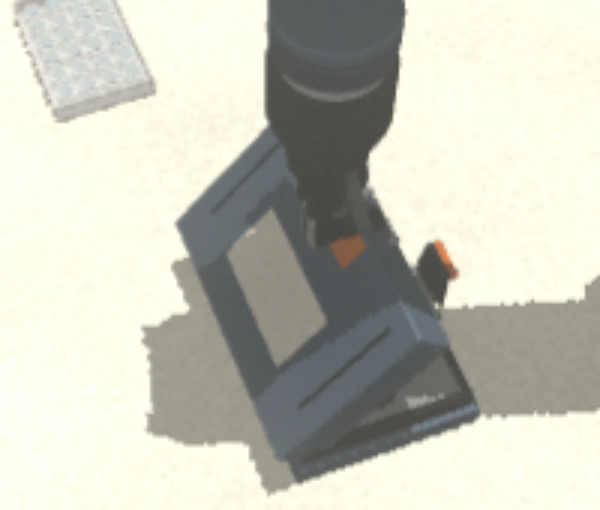

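```bash
python3 -m handwheel '[{"tx":8,"ty":0,"tz":6,"yaw":0,"hand":1},{"tx":15,"ty":0,"tz":12,"yaw":0,"hand":1},{"tx":22,"ty":0,"tz":19,"yaw":0,"hand":1},{"tx":29,"ty":0,"tz":26,"yaw":0,"hand":1},{"tx":36,"ty":0,"tz":34,"yaw":0,"hand":1}]';   python3 - <<'E'
from h import *
rel();w=wsnap('w15.png')
E
```

```text
time: 12.6
ee_pos: [0.4917, -0.0111, 0.104]
tool_rot: [0.003, -0.072, 0.997, 0.001]
contact_force: [0.5, 0.0, -0.3]
grip_width: 0.0
t 12.6 rel x,y,z [-8.83e-02  1.00e-04  1.04e-01] [ 0.5  0.  -0.3] tilt [0.0049 0.0014]
```

View pics/w15.png

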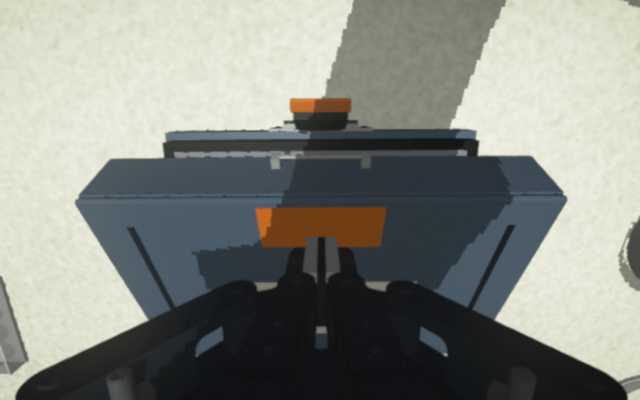

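```bash
python3 -m handwheel '[{"tx":6,"ty":0,"tz":4,"yaw":0,"hand":1},{"tx":12,"ty":0,"tz":8,"yaw":0,"hand":1},{"tx":18,"ty":0,"tz":12,"yaw":0,"hand":1},{"tx":22,"ty":0,"tz":17,"yaw":0,"hand":1},{"tx":25,"ty":0,"tz":21,"yaw":0,"hand":1}]';   python3 - <<'E'
from h import *
rel();w=wsnap('w16.png');print(bot.observe()['contact_force'])
E
```

```text
time: 13.07
ee_pos: [0.4637, -0.0146, 0.0808]
tool_rot: [0.0, -0.072, 0.997, 0.001]
contact_force: [0.9, 0.2, 0.5]
grip_width: 0.0001
t 13.0667 rel x,y,z [-0.1165  0.0009  0.0808] [0.9 0.2 0.5] tilt [0.0002 0.0018]
[-0.81866443  0.07907097 -0.81815983]
```

View pics/w16.png

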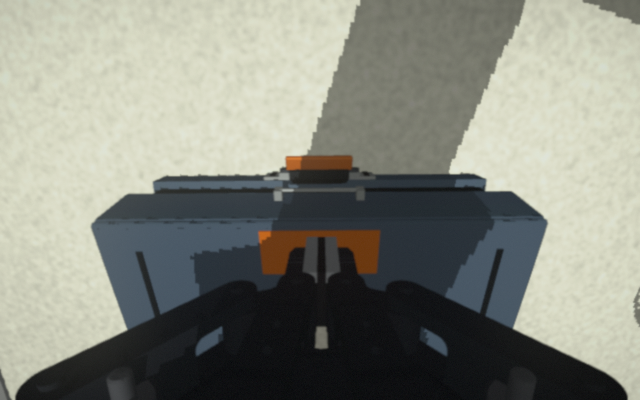

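```bash
python3 -m handwheel '[{"tx":1,"ty":0,"tz":1.5,"yaw":0,"hand":1},{"tx":2,"ty":0,"tz":3,"yaw":0,"hand":1},{"tx":2.5,"ty":0,"tz":4,"yaw":0,"hand":1},{"tx":3,"ty":0,"tz":5,"yaw":0,"hand":1},{"tx":3,"ty":0,"tz":6,"yaw":0,"hand":1}]';   python3 - <<'E'
from h import *
rel()
E
```

```text
time: 13.53
ee_pos: [0.4597, -0.0149, 0.0741]
tool_rot: [-0.001, -0.072, 0.997, 0.001]
contact_force: [-1.0, 0.3, -0.1]
grip_width: -0.0
t 13.5333 rel x,y,z [-0.1205  0.0011  0.0741] [-1.   0.3 -0.1] tilt [-0.0015  0.0019]
```

```bash
python3 -m handwheel '[{"tx":0,"ty":0,"tz":0.8,"yaw":0,"hand":1},{"tx":0,"ty":0,"tz":1.6,"yaw":0,"hand":1},{"tx":0,"ty":0,"tz":2.4,"yaw":0,"hand":1},{"tx":0,"ty":0,"tz":3.2,"yaw":0,"hand":1},{"tx":0,"ty":0,"tz":4,"yaw":0,"hand":1}]';   python3 - <<'E'
from h import *
rel()
E
```

```text
time: 13.95
ee_pos: [0.4595, -0.015, 0.0704]
tool_rot: [-0.001, -0.072, 0.997, 0.001]
contact_force: [-3.4, 1.2, 7.8]
grip_width: 0.0001
t 13.95 rel x,y,z [-0.1207  0.0011  0.0704] [-3.4  1.2  7.8] tilt [-0.0018  0.0015]
```

```bash
python3 -m handwheel '[{"tx":0,"ty":0,"tz":0.3,"yaw":0,"hand":1},{"tx":0,"ty":0,"tz":0.6,"yaw":0,"hand":1},{"tx":0,"ty":0,"tz":0.9,"yaw":0,"hand":1},{"tx":0,"ty":0,"tz":1.2,"yaw":0,"hand":1},{"tx":0,"ty":0,"tz":1.5,"yaw":0,"hand":1}]';   python3 - <<'E'
from h import *
rel()
E
```

```text
time: 14.37
ee_pos: [0.4592, -0.015, 0.0694]
tool_rot: [-0.001, -0.072, 0.997, 0.001]
contact_force: [-3.4, -0.0, 7.8]
grip_width: 0.0002
t 14.3667 rel x,y,z [-0.121   0.0011  0.0694] [-3.4 -0.   7.8] tilt [-0.0021  0.0013]
```

```bash
python3 -m handwheel '[{"tx":0,"ty":0,"tz":0.4,"yaw":0,"hand":1},{"tx":0,"ty":0,"tz":0.8,"yaw":0,"hand":1},{"tx":0,"ty":0,"tz":1.2,"yaw":0,"hand":1},{"tx":0,"ty":0,"tz":1.5,"yaw":0,"hand":1},{"tx":0,"ty":0,"tz":1.8,"yaw":0,"hand":1}]';   python3 - <<'E'
from h import *
rel()
E
```

```text
time: 14.78
ee_pos: [0.4589, -0.0151, 0.0681]
tool_rot: [-0.001, -0.072, 0.997, 0.001]
contact_force: [-3.2, -0.6, 7.7]
grip_width: -0.0001
t 14.7833 rel x,y,z [-0.1213  0.0011  0.0681] [-3.2 -0.6  7.7] tilt [-0.0025  0.001 ]
```

```bash
python3 -m handwheel '[{"tx":0,"ty":0,"tz":0.4,"yaw":0,"hand":1},{"tx":0,"ty":0,"tz":0.8,"yaw":0,"hand":1},{"tx":0,"ty":0,"tz":1.2,"yaw":0,"hand":1},{"tx":0,"ty":0,"tz":1.5,"yaw":0,"hand":1},{"tx":0,"ty":0,"tz":1.8,"yaw":0,"hand":1}]';   python3 - <<'E'
from h import *
rel()
E
```

```text
time: 15.2
ee_pos: [0.4586, -0.0151, 0.0669]
tool_rot: [-0.001, -0.072, 0.997, 0.0]
contact_force: [-3.4, 0.1, 8.3]
grip_width: 0.0002
t 15.2 rel x,y,z [-0.1216  0.001   0.0669] [-3.4  0.1  8.3] tilt [-0.0027  0.0007]
```

```bash
python3 -m handwheel '[{"tx":0,"ty":0,"tz":0.4,"yaw":0,"hand":1},{"tx":0,"ty":0,"tz":0.8,"yaw":0,"hand":1},{"tx":0,"ty":0,"tz":1.2,"yaw":0,"hand":1},{"tx":0,"ty":0,"tz":1.5,"yaw":0,"hand":1},{"tx":0,"ty":0,"tz":1.8,"yaw":0,"hand":1}]';   python3 - <<'E'
from h import *
rel()
E
```

```text
time: 15.62
ee_pos: [0.4583, -0.0152, 0.0655]
tool_rot: [-0.002, -0.072, 0.997, 0.0]
contact_force: [-2.8, -0.4, 5.4]
grip_width: -0.0004
t 15.6167 rel x,y,z [-0.1219  0.0011  0.0655] [-2.8 -0.4  5.4] tilt [-0.0031  0.0004]
```

```bash
python3 -m handwheel '[{"tx":0,"ty":0,"tz":0.3,"yaw":0,"hand":1},{"tx":0,"ty":0,"tz":0.6,"yaw":0,"hand":1},{"tx":0,"ty":0,"tz":0.9,"yaw":0,"hand":1},{"tx":0,"ty":0,"tz":1.1,"yaw":0,"hand":1},{"tx":0,"ty":0,"tz":1.3,"yaw":0,"hand":1}]';   python3 - <<'E'
from h import *
rel()
w=wsnap('w17.png')
E
```

```text
time: 16.03
ee_pos: [0.4583, -0.0152, 0.0641]
tool_rot: [-0.002, -0.072, 0.997, 0.0]
contact_force: [-0.2, -1.1, 0.4]
grip_width: -0.0
t 16.0333 rel x,y,z [-0.1219  0.0011  0.0641] [-0.2 -1.1  0.4] tilt [-0.0032  0.0004]
```

View pics/w17.png

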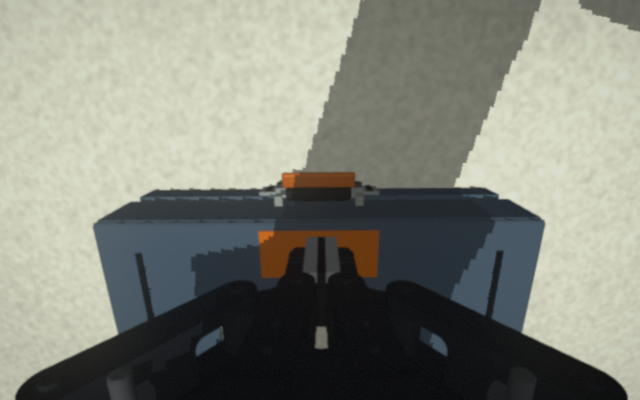

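Resistance built to 8.3 N, then fell to nothing, which fits the click. I'll confirm with a gentle extra millimetre.

```bash
python3 -m handwheel '[{"tx":0,"ty":0,"tz":0.2,"yaw":0,"hand":1},{"tx":0,"ty":0,"tz":0.4,"yaw":0,"hand":1},{"tx":0,"ty":0,"tz":0.6,"yaw":0,"hand":1},{"tx":0,"ty":0,"tz":0.8,"yaw":0,"hand":1},{"tx":0,"ty":0,"tz":1.0,"yaw":0,"hand":1}]';   python3 -c "
from h import *
rel()"
```

```text
time: 16.5
ee_pos: [0.4583, -0.0152, 0.0634]
tool_rot: [-0.002, -0.072, 0.997, 0.0]
contact_force: [-2.4, -0.3, 5.9]
grip_width: 0.0002
t 16.5 rel x,y,z [-0.1219  0.001   0.0634] [-2.4 -0.3  5.9] tilt [-0.003   0.0004]
```

```bash
python3 -m handwheel '[{"tx":0,"ty":0,"tz":-3,"yaw":0,"hand":1},{"tx":0,"ty":0,"tz":-20,"yaw":0,"hand":1},{"tx":0,"ty":0,"tz":-50,"yaw":0,"hand":1},{"tx":0,"ty":0,"tz":-90,"yaw":0,"hand":1},{"tx":0,"ty":0,"tz":-120,"yaw":0,"hand":1}]'; python3 -m handwheel '[{"tx":20,"ty":0,"tz":-20,"yaw":0,"hand":1},{"tx":35,"ty":30,"tz":-30,"yaw":0,"hand":1},{"tx":40,"ty":60,"tz":-30,"yaw":0,"hand":1},{"tx":40,"ty":90,"tz":-30,"yaw":0,"hand":1},{"tx":40,"ty":120,"tz":-30,"yaw":0,"hand":1}]';python3 -m handwheel '[{"tx":0,"ty":30,"tz":0,"yaw":0,"hand":1},{"tx":0,"ty":60,"tz":0,"yaw":0,"hand":1},{"tx":0,"ty":90,"tz":0,"yaw":0,"hand":1},{"tx":0,"ty":120,"tz":0,"yaw":0,"hand":1},{"tx":0,"ty":130,"tz":0,"yaw":0,"hand":1}]'; python3 - <<'E'
from h import *
rel();s=snap('scene','s18.png');t=snap('top','t18.png')
a=cv2.resize(s['color'][130:270,270:400,::-1],None,fx=4,fy=4,interpolation=cv2.INTER_CUBIC)
cv2.imwrite('pics/s18z.png',cv2.convertScaleAbs(a,alpha=1.8))
a=cv2.resize(t['color'][155:275,265:385,::-1],None,fx=5,fy=5,interpolation=cv2.INTER_CUBIC)
cv2.imwrite('pics/t18z.png',cv2.convertScaleAbs(a,alpha=1.8))
E
```

```text
time: 16.92
ee_pos: [0.4586, -0.0152, 0.1856]
tool_rot: [-0.001, -0.072, 0.997, 0.0]
contact_force: [1.0, -0.5, -0.0]
grip_width: 0.0002
time: 17.33
ee_pos: [0.4015, 0.0988, 0.2163]
tool_rot: [-0.001, -0.071, 0.997, 0.0]
contact_force: [1.1, 0.4, 0.8]
grip_width: -0.0002
time: 17.75
ee_pos: [0.3823, 0.2305, 0.2165]
tool_rot: [-0.0, -0.073, 0.997, 0.001]
contact_force: [0.4, 0.1, -0.2]
grip_width: -0.0
t 17.75 rel x,y,z [-0.1603  0.2553  0.2165] [ 0.4  0.1 -0.2] tilt [-0.001   0.0021]
```

View pics/s18z.png

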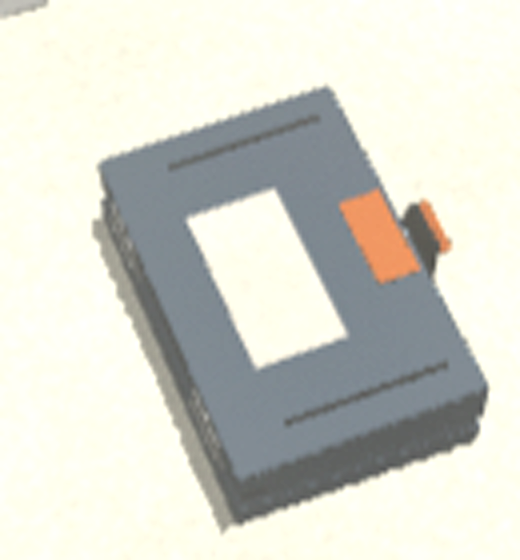

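View pics/t18z.png

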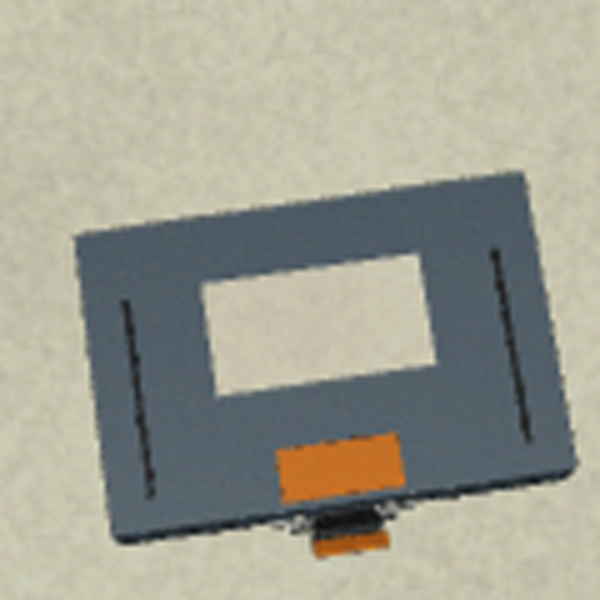

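View pics/t18.png

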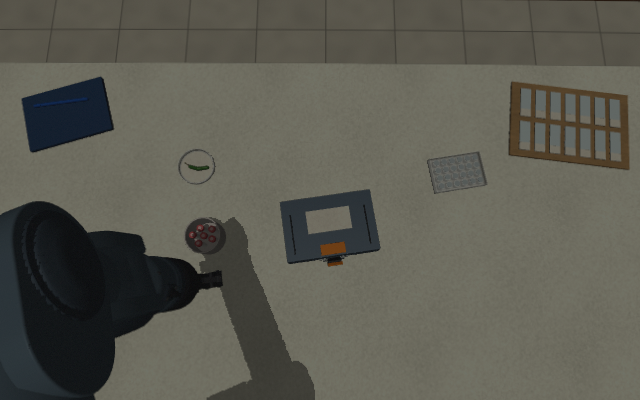

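```bash
python3 - <<'E'
from h import *
im=bot.get_image('top'); s=bot.get_image('scene')
RT=lambda x,y:ray(im,(x+.5)/5-.5+265,(y+.5)/5-.5+155)
RS=lambda x,y:ray(s,(x+.5)/4-.5+270,(y+.5)/4-.5+130)
for a,b in (((404,485),(378,189)),((283,501),(418,268)),((276,452),(380,283)),((398,433),(340,204))):
    (o1,d1),(o2,d2)=RT(*a),RS(*b);t=np.linalg.lstsq(np.stack([d1,-d2],1),o2-o1,rcond=None)[0]
    p=o1+d1*t[0];q=o2+d2*t[1];print(np.round((p+q)/2,4),np.round(np.linalg.norm(p-q),4))
E
```

```text
[ 0.4503 -0.0449  0.0641] 0.0011
[0.4429 0.0089 0.0638] 0.0011
[0.4647 0.0122 0.0613] 0.0013
[ 0.473  -0.0421  0.0609] 0.0027
```

```bash
python3 -c "
from h import *
print(bot.hand_in())"
```

```text
the job is handed in; nothing more can be done
None
```

The lens is back in its recess and the lid is latched. I handed the job in at about 18 s, with the arm clear of everything.

- **Lens:** I gripped it from the bench and lowered it until the floor contact read about 4.6 N, at the expected height (TCP 35.6 mm). After I let go, the wrist picture showed it seated within 1 px of the predicted spot. I could not see it again once the lid was shut.
- **Lid:** I pushed it over from behind and pressed on the thumb pad. The vertical force built to about 8.3 N, dropped to about 0.4 N at the click, then turned stiff at about 6 N on the ledge. The highest force I read was about 9 N in total, against the 18 N limit, though I only read it at the end of each move.
- **Final checks:** Two camera views put the pad's front edge about 64 mm above the bench, or roughly 0.04 rad, which is inside the latched range. The hook looks to be back at its starting position. The pot, dish and plate look unmoved, and the eyepieces were in place when last seen before the lid closed.

No check failed or disagreed beyond the 1–2 mm scatter of the pose readings and calibration.

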